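Find the full tin by feel, dock it and count it

TASK

Only one of the three identical blue tins is still full: find the heavy one by feel, without lifting or tipping any tin, and slide it across the cutting mat fully home against the back stop of the wooden dock, then let go of it. Only then count it: swing the tally counter's lever to its stop and let it spring back. The two light tins stay upright on the mat, clear of the dock, and the other things on the desk stay where they are.

Things in the scene. Friction and masses are not known exactly. Their poses are not given: they have to be found in the camera images.
- tin_a: one of 3 identical blue round tins, 96 mm diameter, 46 mm tall (too wide to grasp), origin under its centre. Grey lid recessed: flat at 34 mm, inside a rim 12 mm high, 4 mm thick, 88 mm inner diameter: a tip in the recess can drag it by the rim. One (drawn anew) weighs 0.7 to 0.95 kg, two 0.15 to 0.2 kg; sliding one takes a force in proportion: 2.2 to 4.4 N if full, under 1 N if light
- tin_b: another of the three tins, outside just like tin_a; any one of the three may be the full one
- tin_c: another of the three tins, outside just like tin_a; any one of the three may be the full one
- mat: the green cutting mat, fixed, 460 mm (x) by 960 mm (y), its top 3 mm above the desk; everything loose here stands on it. Origin at the centre of its underside
- dock: fixed U of wooden rails, 10 to 12 mm thick, 24 mm high, yellow spot inside. Origin at mat level: a tin fully home has its origin here. x axis: horizontal, from the mouth to the back stop, whose inner face is at x = 48.5 mm. Inside width 106 mm; side rails from x = -30 to 50 mm, then flaring to the mouth (x = -53 mm, outer corners y = +-76 mm)
- counter: fixed grey desk tally counter, 72 mm (x) by 95 mm (y) by 44 mm tall, origin at the centre of its underside on the mat, dark window with four white wheels on its -x face. On top the advance lever, a flat steel arm with an upright red tab
- advance_lever (a joint): angle of the counter's sprung lever, rad: 0 at rest, 1.2 at its stop, growing anticlockwise seen from above (the tab moves towards the counter's -y side). The spring pushes it back all the way to 0 when let go; at the tab it takes about 2 N at the start and 6 N at the stop
- lever_pivot (a point): on the lever's vertical axis, at the underside of its arm, 51 mm above the mat
- lever_tab (a point): centre of the top end of the red tab: an upright round pin 12 mm in diameter, rising 34 mm from the underside of the arm, 55 mm horizontally from the pivot; the arm itself is 6 mm thick. At rest it lies in the counter's frame 145 degrees anticlockwise from the counter's x axis as seen from the pivot
- mug: bystander: blue mug, 80 mm diameter, 85 mm tall, handle reaching about 30 mm further along its y axis (it points roughly towards the robot); origin at the centre of the underside
- pencil_pot: bystander: metal pot with pencils, 72 mm diameter, 155 mm tall with the pencils; origin at the centre of the underside
- ink_jar_l: bystander: green ink jar, 54 mm diameter, 60 mm tall, origin under its centre
- ink_jar_r: bystander: black ink jar with white cap, 54 mm diameter, 60 mm tall, origin under its centre
- stamp: bystander: black and orange stamp block, 36 x 36 x 30 mm, origin under its centre
- eraser: bystander: white eraser, 45 (x) x 18 x 12 mm, origin under its centre
- marker: bystander: black marker with green cap, lying, 135 mm along x (from -70 to +65 mm), 15 mm thick
- knife: bystander: closed blue utility knife, lying, 130 mm along x, 18 mm wide, 16 mm tall
Not all that is in view belongs to the job. What is shaped like the dock but turquoise is not meant. Leave any black look-alike of the tin_a alone.

How it is judged:
By the outcome, as a careful person would: the job done as asked, in the order asked, and still so for the second after the job is handed in, with the robot touching nothing.
It also fails if it takes over 72 s, if anything falls off the work surface, if the arm or the gripper's body presses on something with over 40 N, if the wrist force passes 120 N, or if a joint passes its speed limit or range.

ROBOT

A 6-joint arm with a two-finger parallel gripper is mounted at the origin on the work surface. World frame = base frame: x ahead of the robot, y to its left, z up, the work surface at z = 0. Lengths are in m, angles in rad, forces in N, time in s.
With the tool pointing down it reaches from about 0.35 to 1 m from the base axis. Payload 7.1 kg.
Tool frame: the origin (TCP) lies midway between the tips of the shut fingers; the grasp point (between the pads) lies 19 mm behind it; z points along the fingers, y is the line along which they close (so a half turn about z gives the same grasp; the last joint's range is limited). The gripper opens to 85 mm and grips with 20 to 120 N. Pads are 22 mm wide; open, the fingers measure 114 mm over their backs; the gripper's body (76 mm by 85 mm) begins 54 mm behind the grasp point. The pads swing forward as they close: fully open they stand 13 mm farther back than shut.
Start: joints at [-0.019, 0.423, 1.63, -0, 1.089, -0.019], TCP at [0.625, 0, 0.211] pointing down, gripper open.
Joint ranges: [-3, 3], [-0.9, 2.11], [0.09, 2.58], [-1.31, 4.45], [0.11, 2.69], [-2.54, 2.54]. Speed limits (rad/s): [2.39, 2.39, 3.01, 3.14, 3.14, 3.14].

INTERFACE

Orientations are given as [roll, pitch, yaw] about the fixed x, y, z axes, in that order (R = Rz(yaw) Ry(pitch) Rx(roll)).
In Python, from cell import manip, imaging, workorder gives the robot as it stands. The module is installed in compiled form; this text tells all that it offers.
- The arm moves only by the tool jog_arm, never from a script. Its argument "commands" is a list that holds one entry, the list of rows, each a list of 7 numbers: the opening, from 0 (shut) to 1 (fully open), then the shift along the world's x, y, z in cm, then the turn, a rotation vector about the world's x, y, z in degrees. In form: [[[fingers, x, y, z, rx, ry, rz], ...]]. A call has 1 to 20 rows; each row is the pose to reach, as a shift and turn from the pose commanded when the call began; what a row does not reach only later rows make up. A row lasts 1/12 s, in which the tool goes at most 41.7 mm and 7.16 degrees, less where a joint would pass 70% of its speed; a pose out of reach is approached as far as the arm can. A call with a gripper value outside its range is refused whole. The fingers move at their own pace and stop on an object; "force" is the grip in N (left out, the last holds). Time passes only in rows, so rows that repeat a pose let the fingers close. It gives the time, the measured TCP pose, the force, the opening and the grip force at its end, in the units of the state.
- manip.get_obs(): the state, without advancing time (a new reading comes with each control period).
- imaging.capture(name): name is "scene" or "side" or "wrist"; returns the picture (384x512x3 uint8, red, green, blue); there is no depth.
- imaging.camera_params(name): a dict with "camera_matrix" (3x3 intrinsics, pixels), "R" (3x3) and "t" (3): a world point X has camera coordinates R X + t; the wrist camera has in their place "tool_from_camera" (4x4, takes a point from camera to tool coordinates, whose origin is the TCP and whose axes are the flange's). Camera axes: x right, y down, z forward; pixel columns grow to the right and rows downward; lengths in m; the calibration is good to about 2 mm. The wrist camera is an equidistant fisheye: a pixel r from the principal point sees the ray r / f radians off the axis. A picture is of the moment at which its call begins: read the wrist's pose just before it. camera_params takes no time and is no camera call.
- workorder.sign_off(): hands the job in; it is judged then, once.
The state is a dict: "time_s": time; "joint_pos": joint angles; "joint_velocities": joint speeds; "effort": joint torques, N m; "tcp_pos": TCP position; "tool_rot": TCP orientation; "force": force on the tool from outside, world axes, zero at the start; "ft_torque": the same for the moment, N m; "gripper_width": finger opening in m; "finger_force": force on a finger pad.
Only numpy, scipy, OpenCV 4.12 (cv2) and the standard library are available. Lean on these libraries where they do the work, as an engineer would, in place of code of your own. Each camera call takes 0.05 s, during which the arm holds its last target. There are 200 camera calls.

## Working session

There is one attempt and no reset: what is moved stays moved. The work goes in short steps, Python scripts to look and compute and a tool call to move; the robot and the scene stay as the last step left them, time stands still between calls to the robot, and variables do not carry over. Pictures are saved under pics/ and viewed, at most 10 in all, crops included, and the job is handed in when it is done.

Besides the shell and the picture viewer there is one more tool, called after "Request:" in YAML: its name, and indented under it one key for each argument. jog_arm: Moves the arm, as the interface text tells. Its arguments: {"type":"object","properties":{"commands":{"type":"array"},"force":{"type":"number"}},"required":["commands"]}

```bash
mkdir -p pics; python3 - <<'E'
from cell import manip, imaging
import cv2,numpy as np
for n in ["scene","side"]:
    im=imaging.capture(n); cv2.imwrite(f"pics/{n}0.png",cv2.resize(im[:,:,::-1],(800,600),interpolation=cv2.INTER_CUBIC)); np.save(f"pics/{n}0.npy",im)
    p=imaging.camera_params(n); print(n,p["camera_matrix"].tolist(),(-p["R"].T@p["t"]).round(3))
o=manip.get_obs(); print(o)
E
```

```text
scene [[390.172373166526, 0.0, 255.2859250331375], [0.0, 390.172373166526, 184.85467598141912], [0.0, 0.0, 1.0]] [ 1.102 -0.929  1.165]
side [[481.9688421382466, 0.0, 250.60165431745867], [0.0, 481.9688421382466, 190.9882703974894], [0.0, 0.0, 1.0]] [0.258 0.772 1.146]
{'time_s': 0.1, 'joint_pos': array([-1.89762350e-02,  4.23772592e-01,  1.63062383e+00, -2.34677557e-05,
        1.08860763e+00, -1.90171587e-02]), 'joint_velocities': array([ 0.00181457, -0.00142658, -0.00149647, -0.00144786,  0.00145835,
        0.00204206]), 'effort': array([ 5.57094211e-05, -5.58422327e+01, -2.82446283e+01, -1.17158891e-05,
        3.01709355e-03, -1.51726192e-05]), 'tcp_pos': array([6.24467572e-01, 4.39952474e-05, 2.10314317e-01]), 'tool_rot': array([-3.14018111e+00, -6.06633985e-06,  1.57084814e+00]), 'force': array([-0.42744168,  0.4194599 , -0.19094686]), 'ft_torque': array([0.0521456 , 0.05911205, 0.01410302]), 'finger_force': 0.0, 'gripper_width': 0.08532803451429649}
```

View pics/scene0.png

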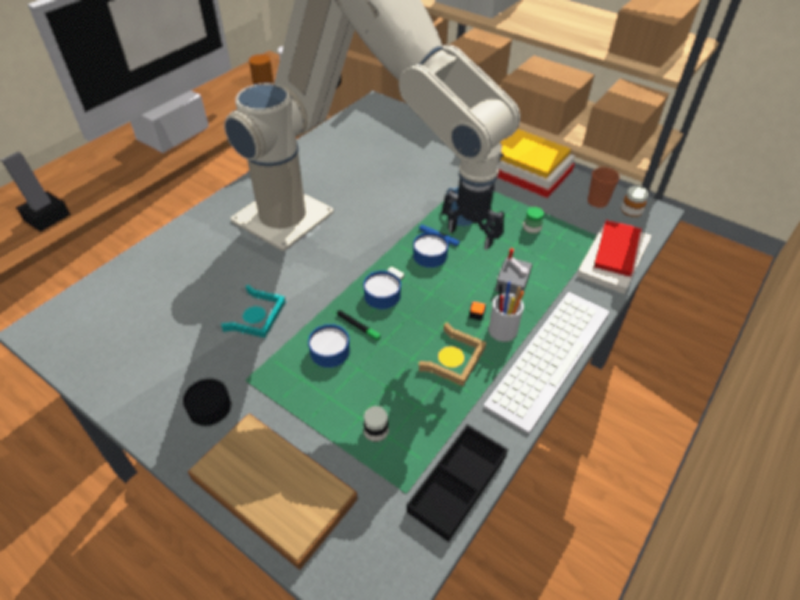

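View pics/side0.png

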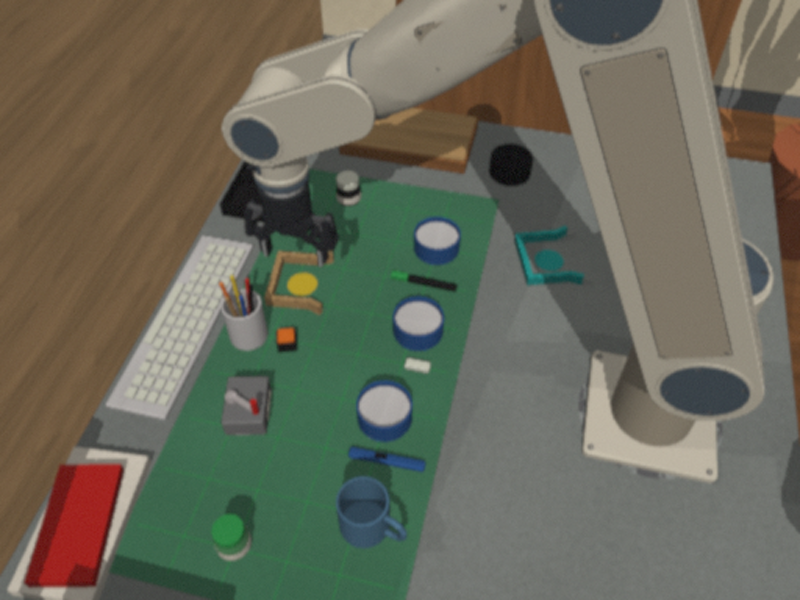

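The scene view shows blue tins at (328,345), (382,288) and (431,248), the wooden dock with its yellow spot at (452,357), and the counter at about (515,270), partly behind the pencils. In the side view the tins are at (437,240), (418,321) and (385,408), the dock at (302,284), and the counter's red tab at (255,406). Look-alikes are the black tin (scene 207,402) and the turquoise dock (scene 255,315), both left alone. The blue mug (side 363,510) is not a tin.

```bash
cat > h.py <<'E'
import cv2,numpy as np
from cell import imaging
P={n:imaging.camera_params(n) for n in("scene","side")}
def ray(n,uv):
    p=P[n];uv=np.atleast_2d(uv).astype(float)
    d=np.c_[uv,np.ones(len(uv))]@np.linalg.inv(p["camera_matrix"]).T@p["R"]
    return -p["R"].T@p["t"],d
def plane(n,uv,z):
    c,d=ray(n,uv); return (c+d*((z-c[2])/d[:,2:]))[:,:2]
def proj(n,X):
    p=P[n];q=(p["R"]@np.atleast_2d(X).T+p["t"][:,None]); q=p["camera_matrix"]@q; return (q[:2]/q[2]).T
def tri(uv1,uv2):
    (c1,d1),(c2,d2)=ray("scene",uv1),ray("side",uv2); d1=d1[0];d2=d2[0]
    s=np.linalg.lstsq(np.c_[d1,-d2],c2-c1,rcond=None)[0]; a,b=c1+s[0]*d1,c2+s[1]*d2
    return (a+b)/2,np.linalg.norm(a-b)
def comps(m,amin=8):
    k,l,s,c=cv2.connectedComponentsWithStats(m.astype(np.uint8)); return [(i,s[i],c[i],l==i) for i in range(1,k) if s[i,4]>=amin]
E
python3 - <<'E'
from h import *
K=.64
for n,pts in dict(scene=[(328,345),(382,288),(431,248)],side=[(437,240),(418,321),(385,408)]).items():
    im=np.load(f"pics/{n}0.npy");hsv=cv2.cvtColor(im,cv2.COLOR_RGB2HSV);H,S,V=cv2.split(hsv)
    for p in pts:
        u,v=int(p[0]*K),int(p[1]*K)
        m=((H>100)&(H<135)&(S>60))|((S<60)&(V>130))
        roi=np.zeros_like(m);cv2_r=30;roi[v-cv2_r:v+cv2_r,u-cv2_r:u+cv2_r]=1
        c=[c for c in comps(m&roi) if c[3][v,u]]
        c=c[0]; hull=cv2.convexHull(np.argwhere(c[3])[:,::-1].astype(np.int32)); M=cv2.moments(hull);cc=np.array([M['m10']/M['m00'],M['m01']/M['m00']])
        # left/right extent as size check
        print(n,"tin",c[1][:5],cc.round(1),plane(n,cc,.026).round(4))
    y=(H>20)&(H<34)&(S>150)&(V>120)
    for c in comps(y):print(n,"yellow",c[1],plane(n,c[2],.003).round(4))
    r=((H<6)|(H>174))&(S>130)&(V>80)
    for c in comps(r,3):
        print(n,"red",c[1],c[2].round(1))
    w=(H>8)&(H<22)&(S>70)
    for c in comps(w,60):
        if 60<c[1][4]<2000: print(n,"wood",c[1],plane(n,c[2],.027).round(4))
a=cv2.resize(np.load("pics/scene0.npy")[140:260,250:360],None,fx=5,fy=5,interpolation=cv2.INTER_CUBIC)[:600,:,::-1]
b=cv2.resize(np.load("pics/side0.npy")[140:290,125:255],None,fx=4,fy=4,interpolation=cv2.INTER_CUBIC)[:,:,::-1]
cv2.imwrite("pics/c1.png",b);cv2.imwrite("pics/c2.png",a)
E
```

```text
scene tin [198 208  25  27 547] [210.1 221. ] [[ 0.443  -0.3003]]
scene tin [233 171  26  27 499] [245.3 183.9] [[ 0.4319 -0.0717]]
scene tin [265 144  29  27 466] [276.7 157.6] [[0.4452 0.1339]]
scene yellow [321  83  43  30 770] [[0.4377 0.741 ]]
scene yellow [281 222  16  13 163] [[ 0.6844 -0.1386]]
scene red [319 105  48  21 223] [341.2 116.7]
scene red [381 141  29  35 736] [395.2 158.2]
scene red [320 190   2   9  16] [320.4 193.6]
scene wood [ 209   20   49   56 1131] [[-0.3136  0.7662]]
scene wood [444  24  16  23 162] [[0.6798 1.7895]]
scene wood [422  83  15  23 138] [[0.7979 1.0328]]
scene wood [399 125  15   9  70] [[0.8196 0.6511]]
scene wood [327 184   8  17  65] [[0.7299 0.0962]]
scene wood [301 193  10  10  76] [[0.6637 0.0113]]
scene wood [269 208  41  38 336] [[ 0.706 -0.149]]
side tin [265 139  29  30 700] [279.2 153.5] [[ 0.4431 -0.3009]]
side tin [252 190  32  34 872] [267.3 206.3] [[ 0.4323 -0.0815]]
side tin [ 228  243   36   40 1047] [245.6 262.2] [[0.4468 0.1178]]
side yellow [184 175  19  14 207] [[ 0.6842 -0.1402]]
side yellow [148 177   4  13  17] [[ 0.8138 -0.1018]]
side red [157 178   3  10  18] [157.9 182.3]
side red [160 256   6   9  34] [162.5 259.8]
side red [  16  297   62   78 3278] [ 47.7 336.2]
side wood [446   0  29  51 767] [[-0.1347 -1.2713]]
side wood [170 161  36  40 484] [[ 0.6979 -0.1186]]
side wood [140 180  12  22  75] [[ 0.8039 -0.0519]]
side wood [177 209  13  13 133] [[0.6642 0.0075]]
```

View pics/c1.png

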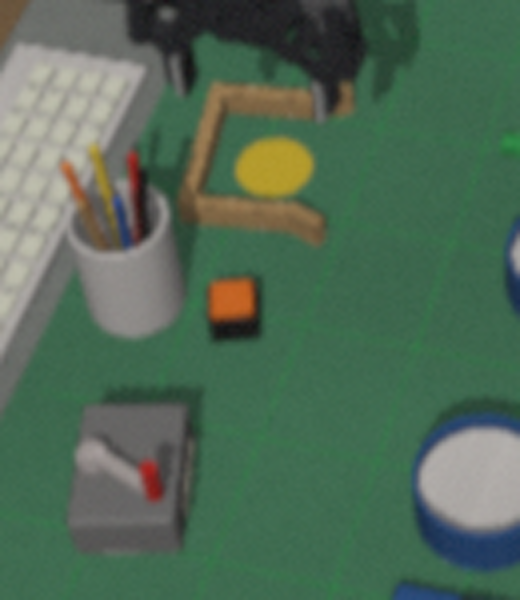

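View pics/c2.png

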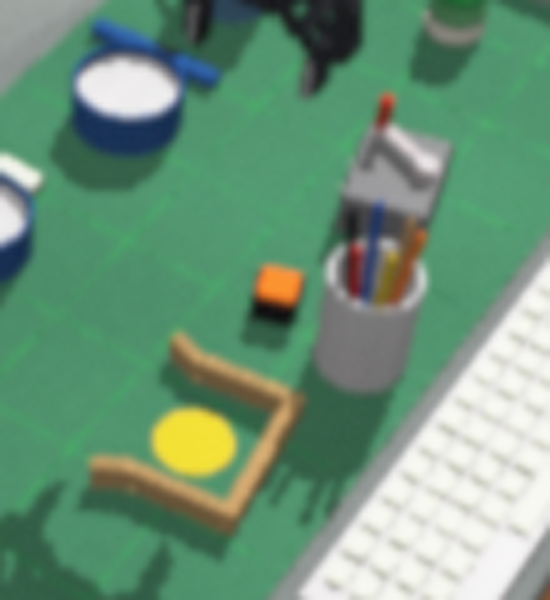

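The crops show the wooden dock with its mouth towards the robot and its yellow spot inside. The counter has its lever tab at side crop (150,465) and scene crop (388,97), and the pivot at side crop (90,455). The tins are separate from the dock, and the eraser and knife merge into two of the scene masks, so I trust the side view for those two.

```bash
python3 - <<'E'
from h import *
S=lambda u,v:(u/5+250-.4,v/5+140-.4)
D=lambda u,v:(u/4+125-.4,v/4+140-.4)
print("tab top",tri(S(388,97),D(148,464)))
print("pivot",tri(S(425,168),D(91,455)), plane("side",D(91,455),.06))
print("tab base side@.06", plane("side",D(156,495),.06), "top@.088",plane("side",D(148,464),.088),plane("scene",S(388,97),.088))
print("counter top@.047",plane("side",[D(85,405),D(188,403),D(178,526),D(72,525)],.047).round(4).tolist())
print("dock scene: back out corners, tops@.027",plane("scene",[S(303,398),S(230,518),S(175,338),S(92,465)],.027).round(4).tolist())
print("dock side",plane("side",[D(215,84),D(182,206),D(325,222),D(352,88)],.027).round(4).tolist())
m={}
for n in("scene","side"):
    im=np.load(f"pics/{n}0.npy");H,s,V=cv2.split(cv2.cvtColor(im,cv2.COLOR_RGB2HSV))
    def obj(name,mask,z,near=None,amin=15):
        for c in comps(mask,amin):
            x=plane(n,c[2],z)[0]
            if .3<x[0]<.9 and -.6<x[1]<.5: print(n,name,c[1][4],x.round(3))
    lid=(s<40)&(V>140); 
    for c in comps(lid,100):
        x=plane(n,c[2],.037)[0]
        if .3<x[0]<.55 and -.5<x[1]<.4: print(n,"lid",c[1],x.round(4))
    obj("orange",(H>5)&(H<14)&(s>180)&(V>180),.033)
    obj("greencap",(H>55)&(H<75)&(s>180)&(V>100),.03)
E
```

```text
tab top (array([0.65094836, 0.18859026, 0.09132306]), np.float64(0.0021054746599157995))
pivot (array([0.70254232, 0.17046483, 0.05512164]), np.float64(0.0007105980988481397)) [[0.70088516 0.17328564]]
tab base side@.06 [[0.64807298 0.19187421]] top@.088 [[0.65121049 0.18633696]] [[0.65045508 0.19261132]]
counter top@.047 [[0.7253, 0.1295], [0.6573, 0.1112], [0.6305, 0.2035], [0.6981, 0.2193]]
dock scene: back out corners, tops@.027 [[0.736, -0.0723], [0.7502, -0.1961], [0.6275, -0.0805], [0.6456, -0.2165]]
dock side [[0.7488, -0.1937], [0.7305, -0.0682], [0.6207, -0.0788], [0.6412, -0.2152]]
scene lid [266 151  20  12 182] [0.4432 0.1231]
scene lid [234 176  21  14 229] [ 0.4292 -0.077 ]
scene lid [199 211  23  16 297] [ 0.4407 -0.2983]
scene orange 15 [0.668 0.003]
side lid [267 142  26  17 340] [ 0.4439 -0.3054]
side lid [253 193  29  21 458] [ 0.4328 -0.0847]
side lid [259 229  16   9 101] [0.4111 0.0198]
side lid [230 247  32  25 605] [0.4474 0.1145]
side orange 55 [0.663 0.009]
```

Positions, checked against the sizes given:
- **Tins:** A (.443,-.301), B (.432,-.081), C (.446,.119).
- **Dock:** origin (.684,-.140), yaw about 8°.
- **Counter:** pivot (.702,.172), tab (.651,.190), which matches 145° + 15° yaw.

I start with tin B, entering its recess with shut fingers.

Request:
jog_arm:
  commands:
    - [[0,-3,-1.3,-1,0,0,0],[0,-6,-2.6,-3,0,0,0],[0,-9,-3.9,-5,0,0,0],[0,-12,-5.2,-7,0,0,0],[0,-15,-6.5,-9,0,0,0],[0,-18,-7.5,-11,0,0,0],[0,-19.3,-8.1,-13,0,0,0],[0,-19.3,-8.1,-14,0,0,0],[0,-19.3,-8.1,-14,0,0,0],[0,-19.3,-8.1,-15,0,0,0],[0,-19.3,-8.1,-16,0,0,0],[0,-19.3,-8.1,-16.7,0,0,0],[0,-19.3,-8.1,-16.7,0,0,0]]

```text
time_s: 1.18
tcp_pos: [0.4321, -0.0806, 0.0429]
tool_rot: [-3.14, -0.0, 1.572]
force: [0.4, 0.7, 0.1]
gripper_width: -0.0001
finger_force: 0.0
```

```bash
python3 - <<'E'
from h import *
from cell import manip
im=imaging.capture("side");print(manip.get_obs()["force"],manip.get_obs()["tcp_pos"])
cv2.imwrite("pics/s1.png",cv2.resize(im[100:350,120:360,::-1],None,fx=2.4,fy=2.4,interpolation=cv2.INTER_CUBIC))
K=.64
for nm,p,z in [("mug",(363,495),.088),("pot",(243,330),.04),("grjar",(231,527),.063),("knife",(387,459),.012),("eraser",(418,366),.01),("stamp",(287,333),.033)]:
    print(nm,plane("side",np.array(p)*K,z).round(3))
E
```

```text
[-0.67102118 -0.61566633 -0.21420388] [ 0.43211845 -0.08064907  0.0433686 ]
mug [[0.43  0.305]]
pot [[0.74  0.023]]
grjar [[0.612 0.39 ]]
knife [[0.42 0.2 ]]
eraser [[0.412 0.004]]
stamp [[0.661 0.005]]
```

View pics/s1.png

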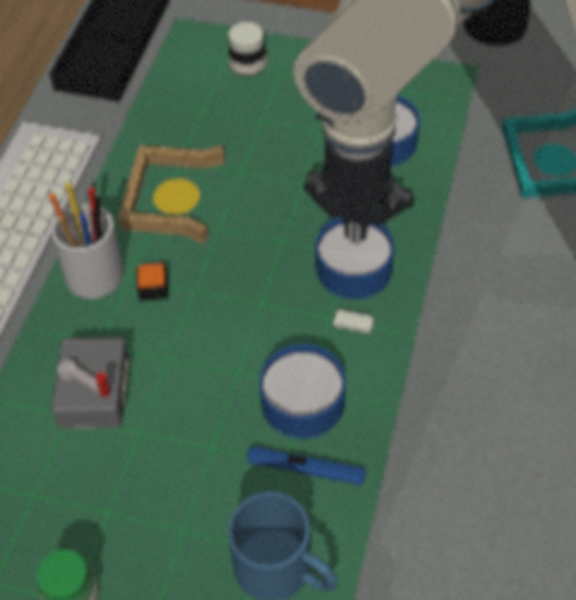

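The shut fingers stand in the recess of tin B, centred, clear of the lid and rim. The eraser, knife and mug are clear of it. Now I drag it towards +x and read the force.

Request:
jog_arm:
  commands:
    - [[0,1,0,0,0,0,0],[0,2,0,0,0,0,0],[0,2.6,0,0,0,0,0],[0,2.9,0,0,0,0,0],[0,3.2,0,0,0,0,0],[0,3.5,0,0,0,0,0],[0,3.8,0,0,0,0,0],[0,4.1,0,0,0,0,0],[0,4.4,0,0,0,0,0],[0,4.7,0,0,0,0,0]]

```text
time_s: 2.07
tcp_pos: [0.4791, -0.081, 0.044]
tool_rot: [-3.141, -0.0, 1.571]
force: [0.2, -0.4, 0.0]
gripper_width: -0.0002
finger_force: 0.0
```

Request:
jog_arm:
  commands:
    - [[0,0.3,0,0,0,0,0],[0,0.6,0,0,0,0,0]]

```text
time_s: 2.23
tcp_pos: [0.4853, -0.081, 0.044]
tool_rot: [3.142, -0.0, 1.571]
force: [-1.2, -1.0, -0.7]
gripper_width: -0.0001
finger_force: 0.0
```

Request:
jog_arm:
  commands:
    - [[0,0.3,0,0,0,0,0],[0,0.6,0,0,0,0,0]]

```text
time_s: 2.4
tcp_pos: [0.4913, -0.081, 0.044]
tool_rot: [-3.142, 0.0, 1.571]
force: [0.5, -0.3, -0.7]
gripper_width: -0.0001
finger_force: 0.0
```

Request:
jog_arm:
  commands:
    - [[0,0.3,0,0,0,0,0],[0,0.6,0,0,0,0,0]]

```text
time_s: 2.57
tcp_pos: [0.4972, -0.081, 0.044]
tool_rot: [-3.142, -0.0, 1.571]
force: [1.0, 0.3, 1.0]
gripper_width: 0.0
finger_force: 0.0
```

```bash
cat >> h.py <<'E'
def tins(n="side"):
    im=imaging.capture(n);H,s,V=cv2.split(cv2.cvtColor(im,cv2.COLOR_RGB2HSV)); out=[]
    m=((H>105)&(H<130)&(s>130)).astype(np.uint8)
    for c in comps(m,80):
        hull=cv2.convexHull(np.argwhere(c[3])[:,::-1].astype(np.int32)); M=cv2.moments(hull)
        x=plane(n,(M['m10']/M['m00'],M['m01']/M['m00']),.026)[0]
        if .3<x[0]<.85 and -.5<x[1]<.3: out.append((x.round(4).tolist(),int(cv2.contourArea(hull))))
    return im,out
E
python3 - <<'E'
from h import *
from cell import manip
F=[]
for i in range(6):
    im,o=tins();F.append(manip.get_obs()["force"])
print(o,tins("scene")[1]);print(np.mean(F,0))
E
```

```text
[([0.4381, -0.2698], 279), ([0.425, -0.0505], 329), ([0.4381, 0.1469], 397), ([0.4198, 0.2065], 255)] [([0.4685, 0.0896], 99), ([0.4513, -0.1072], 139), ([0.4653, -0.3205], 192)]
[-0.18009276 -0.13997364 -0.36697467]
```

```bash
python3 - <<'E'
from h import *
a=imaging.capture("side")[170:270,200:310];b=imaging.capture("scene")[140:240,190:300]
cv2.imwrite("pics/s2.png",cv2.resize(np.hstack([a,b])[:,:,::-1],None,fx=3.6,fy=3.6,interpolation=cv2.INTER_CUBIC))
E
```

```text
(no output)
```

View pics/s2.png

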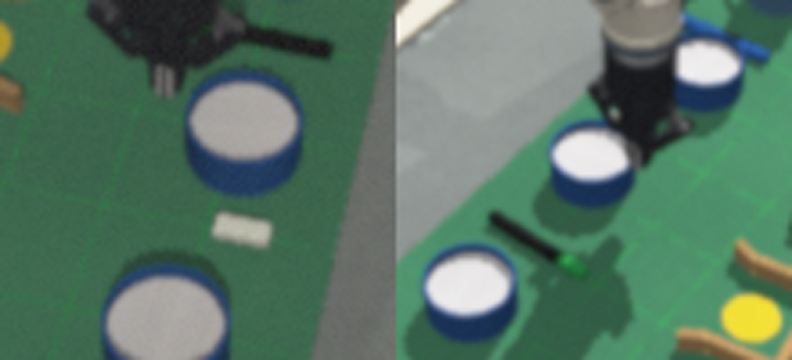

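```bash
python3 - <<'E'
from h import *
X=[0.4972,-0.081,0.044]
for n in P: print(n,proj(n,X),proj(n,[.4972,-.081,.064]))
print("tip seen side",(165/3.6+200,95/3.6+170),"scene",((640-396)/3.6+190,162/3.6+140))
print(tri(((640-396)/3.6+190,162/3.6+140),(165/3.6+200,95/3.6+170)))
E
```

```text
scene [[257.02654137 189.27299258]] [[257.0828476  185.76827613]]
side [[245.80843208 198.57129484]] [[245.68954375 194.25498841]]
tip seen side (245.83333333333334, 196.38888888888889) scene (257.77777777777777, 185.0)
(array([ 0.495532  , -0.07468589,  0.0620766 ]), np.float64(0.0007151744987346766))
```

The tip went over the rim without moving tin B: both views show the tin in place and the tip outside it, and the tip looks higher than commanded. I go back above the tin and feel for the lid.

Request:
jog_arm:
  commands:
    - [[0,0,0,2,0,0,0],[0,0,0,3,0,0,0],[0,-2,0,3,0,0,0],[0,-4.5,0,3,0,0,0],[0,-6.5,0,3,0,0,0],[0,-6.5,0,1.5,0,0,0],[0,-6.5,0,0,0,0,0],[0,-6.5,0,-0.2,0,0,0],[0,-6.5,0,-0.2,0,0,0]]

```text
time_s: 3.77
tcp_pos: [0.4316, -0.081, 0.0418]
tool_rot: [-3.14, -0.0, 1.571]
force: [0.3, 0.1, 0.2]
gripper_width: -0.0002
finger_force: 0.0
```

Request:
jog_arm:
  commands:
    - [[0,0,0,-0.2,0,0,0],[0,0,0,-0.2,0,0,0]]

```text
time_s: 3.93
tcp_pos: [0.4326, -0.081, 0.0404]
tool_rot: [3.141, 0.0, 1.571]
force: [-0.1, -0.2, -0.4]
gripper_width: 0.0003
finger_force: 0.0
```

Request:
jog_arm:
  commands:
    - [[0,0,0,-0.2,0,0,0],[0,0,0,-0.2,0,0,0]]

```text
time_s: 4.1
tcp_pos: [0.4323, -0.081, 0.0382]
tool_rot: [3.141, 0.0, 1.571]
force: [0.0, 0.3, -0.0]
gripper_width: -0.0001
finger_force: 0.0
```

Request:
jog_arm:
  commands:
    - [[0,0,0,-0.2,0,0,0],[0,0,0,-0.2,0,0,0]]

```text
time_s: 4.27
tcp_pos: [0.432, -0.0809, 0.0359]
tool_rot: [-3.142, -0.0, 1.571]
force: [-0.6, -0.2, 0.3]
gripper_width: 0.0
finger_force: 0.0
```

Request:
jog_arm:
  commands:
    - [[0,0,0,-0.2,0,0,0],[0,0,0,-0.2,0,0,0]]

```text
time_s: 4.43
tcp_pos: [0.4319, -0.0809, 0.0338]
tool_rot: [-3.141, -0.0, 1.571]
force: [0.2, 0.3, 1.2]
gripper_width: 0.0001
finger_force: 0.0
```

Request:
jog_arm:
  commands:
    - [[0,0,0,-0.2,0,0,0],[0,0,0,-0.2,0,0,0]]

```text
time_s: 4.6
tcp_pos: [0.4318, -0.0809, 0.0317]
tool_rot: [-3.141, -0.0, 1.571]
force: [0.0, -0.5, 0.4]
gripper_width: -0.0001
finger_force: 0.0
```

Request:
jog_arm:
  commands:
    - [[0,0,0,-0.2,0,0,0],[0,0,0,-0.2,0,0,0]]

```text
time_s: 4.77
tcp_pos: [0.4318, -0.081, 0.0298]
tool_rot: [-3.141, -0.0, 1.571]
force: [0.0, -0.1, 0.1]
gripper_width: -0.0001
finger_force: 0.0
```

Request:
jog_arm:
  commands:
    - [[0,0,0,-0.2,0,0,0],[0,0,0,-0.2,0,0,0]]

```text
time_s: 4.93
tcp_pos: [0.4318, -0.0809, 0.0277]
tool_rot: [-3.141, -0.0, 1.571]
force: [-0.6, 0.1, -0.6]
gripper_width: -0.0
finger_force: 0.0
```

```bash
python3 - <<'E'
from h import *
from cell import manip
a=imaging.capture("side")[170:250,220:310];b=imaging.capture("scene")[150:230,200:290]
print(manip.get_obs()["force"])
cv2.imwrite("pics/s3.png",cv2.resize(np.hstack([a,b])[:,:,::-1],None,fx=4.4,fy=4.4,interpolation=cv2.INTER_CUBIC))
E
```

```text
[ 0.10663028  0.28098257 -0.25611612]
```

View pics/s3.png

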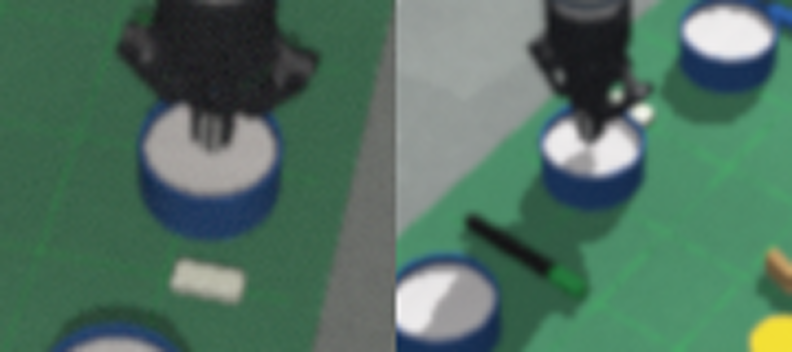

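The tip is centred in tin B, still slightly above the lid, so the real tip stands about 1 cm higher than reported. I keep feeling downwards.

Request:
jog_arm:
  commands:
    - [[0,0,0,-0.2,0,0,0],[0,0,0,-0.2,0,0,0]]

```text
time_s: 5.2
tcp_pos: [0.4319, -0.081, 0.0258]
tool_rot: [-3.141, -0.0, 1.571]
force: [-0.2, -0.1, 0.8]
gripper_width: 0.0
finger_force: 0.0
```

Request:
jog_arm:
  commands:
    - [[0,0,0,-0.2,0,0,0],[0,0,0,-0.2,0,0,0]]

```text
time_s: 5.37
tcp_pos: [0.4318, -0.0809, 0.0238]
tool_rot: [-3.141, -0.0, 1.571]
force: [-0.4, -0.7, -0.5]
gripper_width: -0.0001
finger_force: 0.0
```

Request:
jog_arm:
  commands:
    - [[0,0,0,-0.1,0,0,0],[0,0,0,-0.1,0,0,0]]

```text
time_s: 5.53
tcp_pos: [0.4319, -0.0809, 0.0229]
tool_rot: [-3.141, -0.0, 1.571]
force: [0.2, -0.2, -0.5]
gripper_width: -0.0
finger_force: 0.0
```

Request:
jog_arm:
  commands:
    - [[0,0,0,-0.1,0,0,0],[0,0,0,-0.1,0,0,0]]

```text
time_s: 5.7
tcp_pos: [0.4319, -0.081, 0.0219]
tool_rot: [-3.141, -0.0, 1.571]
force: [0.5, -0.8, -0.0]
gripper_width: 0.0002
finger_force: 0.0
```

Request:
jog_arm:
  commands:
    - [[0,0,0,-0.1,0,0,0],[0,0,0,-0.1,0,0,0]]

```text
time_s: 5.87
tcp_pos: [0.4319, -0.081, 0.0209]
tool_rot: [-3.141, -0.0, 1.571]
force: [-0.9, -0.4, -0.8]
gripper_width: 0.0001
finger_force: 0.0
```

Request:
jog_arm:
  commands:
    - [[0,0,0,-0.1,0,0,0],[0,0,0,-0.1,0,0,0]]

```text
time_s: 6.03
tcp_pos: [0.4319, -0.081, 0.0199]
tool_rot: [-3.141, -0.0, 1.571]
force: [0.0, 0.2, -0.6]
gripper_width: -0.0001
finger_force: 0.0
```

Request:
jog_arm:
  commands:
    - [[0,0.8,0,0,0,0,0],[0,1.6,0,0,0,0,0],[0,2.2,0,0,0,0,0],[0,2.5,0,0,0,0,0],[0,2.8,0,0,0,0,0],[0,3.1,0,0,0,0,0],[0,3.4,0,0,0,0,0],[0,3.7,0,0,0,0,0],[0,4.0,0,0,0,0,0]]

```text
time_s: 6.78
tcp_pos: [0.4703, -0.0807, 0.0197]
tool_rot: [-3.138, -0.001, 1.571]
force: [-4.5, -0.1, 2.6]
gripper_width: 0.0
finger_force: 2.7
```

Request:
jog_arm:
  commands:
    - [[0,0.2,0,0,0,0,0],[0,0.4,0,0,0,0,0]]

```text
time_s: 6.95
tcp_pos: [0.4751, -0.0808, 0.0198]
tool_rot: [-3.14, -0.0, 1.571]
force: [-3.9, 1.0, 0.8]
gripper_width: 0.0001
finger_force: 2.0
```

```bash
python3 - <<'E'
from h import *
from cell import manip
for i in range(4): im,o=tins();print(manip.get_obs()["force"].round(2))
print(o)
a=im[170:250,220:310];b=imaging.capture("scene")[150:230,200:290]
cv2.imwrite("pics/s4.png",cv2.resize(np.hstack([a,b])[:,:,::-1],None,fx=4.4,fy=4.4,interpolation=cv2.INTER_CUBIC))
E
```

```text
[-2.97  0.23  0.31]
[-3.79  0.36 -1.33]
[-2.59  0.25  0.01]
[-3.45  0.08 -0.28]
[([0.4335, -0.2655], 222), ([0.4372, -0.0498], 328), ([0.4369, 0.1467], 403), ([0.4201, 0.2066], 264)]
```

Tin B slid about 12 mm at 3 to 4 N. A light tin takes under 1 N and a full one 2.2 to 4.4 N, so B is the heavy tin. I now drag it by the rim onto the dock's axis.

Request:
jog_arm:
  commands:
    - [[0,0.4,-0.4,0,0,0,0],[0,1.2,-1.2,0,0,0,0],[0,2,-2,0,0,0,0],[0,2.8,-2.8,0,0,0,0],[0,3.6,-3.6,0,0,0,0],[0,4.4,-4.4,0,0,0,0],[0,5.2,-5.2,0,0,0,0],[0,6,-6,0,0,0,0],[0,6.8,-6.8,0,0,0,0],[0,7.4,-7.4,0,0,0,0],[0,8,-7.9,0,0,0,0],[0,8.7,-7.8,0,0,0,0],[0,9.5,-7.7,0,0,0,0],[0,10.3,-7.6,0,0,0,0],[0,11.1,-7.4,0,0,0,0],[0,11.8,-7.3,0,0,0,0],[0,12.5,-7.2,0,0,0,0],[0,12.5,-7.2,0,0,0,0]]

```text
time_s: 8.7
tcp_pos: [0.6034, -0.1527, 0.0204]
tool_rot: [3.139, 0.001, 1.572]
force: [-0.7, -0.1, 0.2]
gripper_width: -0.0001
finger_force: 0.1
```

```bash
python3 - <<'E'
from h import *
a=imaging.capture("side")[140:240,160:300];b=imaging.capture("scene")[180:280,190:330]
cv2.imwrite("pics/s5.png",cv2.resize(np.hstack([a,b])[:,:,::-1],None,fx=2.8,fy=2.8,interpolation=cv2.INTER_CUBIC))
print(tins()[1])
E
```

```text
[([0.4383, -0.2697], 280), ([0.563, -0.12], 326), ([0.4373, 0.1475], 383), ([0.4202, 0.2067], 262)]
```

View pics/s5.png

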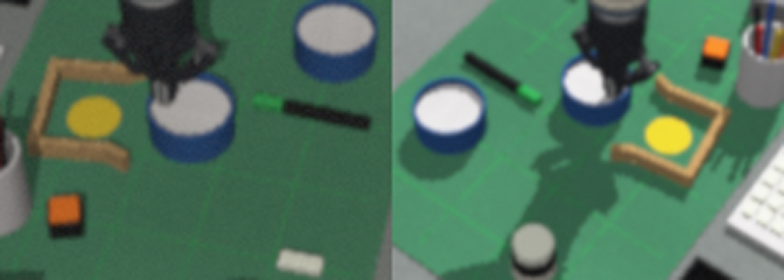

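Tin B is at (.570,-.151), within 5 mm of the dock axis, with the tip inside its front rim. I carry on into the mouth.

Request:
jog_arm:
  commands:
    - [[0,0.8,0,0,0,0,0],[0,1.6,0.1,0,0,0,0],[0,2.4,0.2,0,0,0,0],[0,3.2,0.3,0,0,0,0],[0,4,0.4,0,0,0,0],[0,4.8,0.5,0,0,0,0],[0,5.6,0.7,0,0,0,0],[0,6.4,0.8,0,0,0,0],[0,7.2,0.9,0,0,0,0],[0,8,1,0,0,0,0],[0,8.8,1.1,0,0,0,0],[0,9.4,1.2,0,0,0,0],[0,10,1.3,0,0,0,0],[0,10.5,1.4,0,0,0,0]]

```text
time_s: 10.02
tcp_pos: [0.7066, -0.1389, 0.02]
tool_rot: [3.142, 0.0, 1.571]
force: [-3.9, -0.8, -0.1]
gripper_width: -0.0
finger_force: 1.8
```

Request:
jog_arm:
  commands:
    - [[0,0.2,0,0,0,0,0],[0,0.4,0.1,0,0,0,0]]

```text
time_s: 10.18
tcp_pos: [0.7102, -0.1381, 0.0199]
tool_rot: [-3.141, 0.0, 1.571]
force: [-5.0, -0.9, 0.7]
gripper_width: 0.0001
finger_force: 1.9
```

Request:
jog_arm:
  commands:
    - [[0,0.1,0,0,0,0,0],[0,0.3,0,0,0,0,0]]

```text
time_s: 10.35
tcp_pos: [0.7125, -0.1379, 0.0199]
tool_rot: [-3.141, -0.0, 1.571]
force: [-4.2, -1.4, 0.5]
gripper_width: -0.0
finger_force: 2.1
```

Still sliding with no stop felt yet, so I creep on.

Request:
jog_arm:
  commands:
    - [[0,0.1,0,0,0,0,0],[0,0.3,0,0,0,0,0]]

```text
time_s: 10.52
tcp_pos: [0.7157, -0.138, 0.02]
tool_rot: [-3.141, -0.0, 1.571]
force: [-5.3, -0.6, 0.8]
gripper_width: -0.0001
finger_force: 1.9
```

Request:
jog_arm:
  commands:
    - [[0,0.1,0,0,0,0,0],[0,0.3,0,0,0,0,0]]

```text
time_s: 10.68
tcp_pos: [0.7176, -0.1379, 0.0198]
tool_rot: [-3.138, -0.0, 1.571]
force: [-9.9, -0.0, 4.1]
gripper_width: -0.0003
finger_force: 5.1
```

Request:
jog_arm:
  commands:
    - [[0,0.1,0,0,0,0,0],[0,0.1,0,0,0,0,0]]

```text
time_s: 10.85
tcp_pos: [0.7182, -0.1379, 0.0198]
tool_rot: [-3.137, -0.0, 1.571]
force: [-10.0, -0.4, 3.7]
gripper_width: -0.0001
finger_force: 5.3
```

Request:
jog_arm:
  commands:
    - [[0,-0.5,0,0,0,0,0],[0,-1.2,0,0,0,0,0],[0,-1.8,0,0,0,0,0],[0,-1.8,0,2,0,0,0],[0,-1.8,0,5,0,0,0],[0,-1.8,0,8,0,0,0],[0,-1.8,3,12,0,0,0],[0,-3,6.5,16,0,0,0],[0,-5,10,18,0,0,0],[0,-7,14,18,0,0,0],[0,-9,18,18,0,0,0],[0,-9,21,18,0,0,0],[0,-9,21,18,0,0,0]]

```text
time_s: 11.93
tcp_pos: [0.6288, 0.0766, 0.2014]
tool_rot: [3.139, -0.002, 1.573]
force: [-0.2, 0.2, 0.1]
gripper_width: 0.0002
finger_force: 0.0
```

```bash
python3 - <<'E'
from h import *
from cell import manip
print(manip.get_obs()["tcp_pos"],manip.get_obs()["force"])
a=imaging.capture("side")[140:270,120:220];b=imaging.capture("scene")[140:270,260:360]
cv2.imwrite("pics/s6.png",cv2.resize(np.hstack([a,b])[:,:,::-1],None,fx=4,fy=4,interpolation=cv2.INTER_CUBIC))
print(tins()[1],tins("scene")[1])
E
```

```text
[0.62877635 0.07662647 0.20137487] [-0.16991287  0.23736074  0.14107772]
[([0.4382, -0.2698], 279), ([0.6583, -0.1154], 151), ([0.4371, 0.1468], 403), ([0.4196, 0.2066], 269)] [([0.4633, 0.0906], 121), ([0.4654, -0.3205], 190), ([0.6985, -0.1681], 121)]
```

View pics/s6.png

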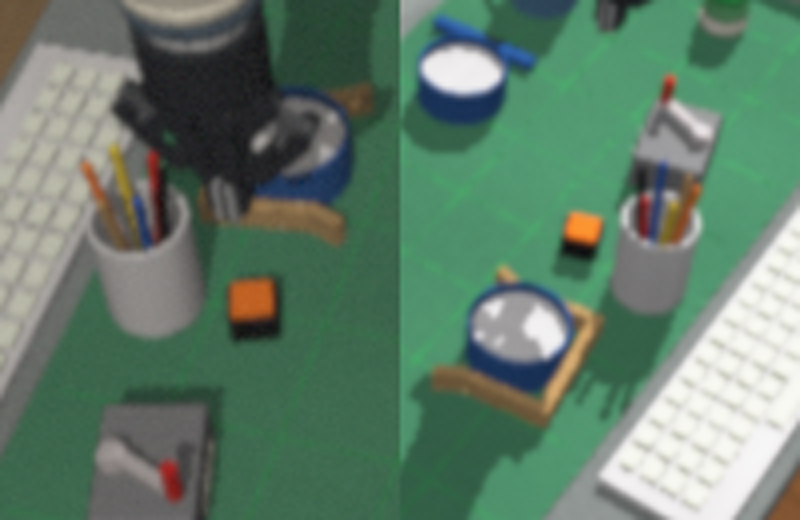

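Tin B sits in the dock, released and upright (scene crop 520,335), and the counter is at scene crop (678,130). I check numerically that it is fully home, using the scene view because the arm hides it in the side view.

```bash
python3 - <<'E'
from h import *
n="scene"
im=imaging.capture(n);H,s,V=cv2.split(cv2.cvtColor(im,cv2.COLOR_RGB2HSV))
im0=np.load("pics/scene0.npy");
d0=np.array([.684,-.140])
def meas(im,u,v,r=22):
    H,s,V=cv2.split(cv2.cvtColor(im,cv2.COLOR_RGB2HSV))
    m=((H>100)&(H<135)&(s>60))|((s<60)&(V>110)); z=np.zeros_like(m); cv=z.copy();cv[v-r:v+r,u-r:u+r]=1
    c=[c for c in comps(m&cv) if c[3][v,u]][0]
    h=cv2.convexHull(np.argwhere(c[3])[:,::-1].astype(np.int32));(x,y),ax,an=cv2.minAreaRect(h);M=cv2.moments(h)
    return c[1],plane(n,(M['m10']/M['m00'],M['m01']/M['m00']),.026)[0].round(4)
print(meas(im,290,224,16),meas(im,290,224,20),meas(im0,210,221,20))
# predicted rim-top outline and base outline for a tin home, vs. mask: blue centroid
t=np.linspace(0,2*np.pi,60)
for c in [d0,d0-[.01,.0014]]:
    pts=np.vstack([proj(n,np.c_[c[0]+.048*np.cos(t),c[1]+.048*np.sin(t),0*t+z]) for z in(.003,.049)])
    print(c,pts.min(0).round(1),pts.max(0).round(1))
E
```

```text
(array([277, 210,  27,  28, 545], dtype=int32), array([ 0.6841, -0.1333])) (array([277, 210,  27,  28, 545], dtype=int32), array([ 0.6841, -0.1333])) (array([198, 208,  25,  27, 558], dtype=int32), array([ 0.443 , -0.3003]))
[ 0.684 -0.14 ] [275.2 210.3] [302.2 238.7]
[ 0.674  -0.1414] [272.7 209.3] [299.6 237.6]
```

Request:
jog_arm:
  commands:
    - [[0,0,-3,0,0,0,0],[0,2,-7,0,0,0,0],[0,4,-11,0,0,0,0],[0,6,-14.5,-2,0,0,0],[0,7.2,-18,-6,0,0,0],[0,7.2,-21.2,-10,0,0,0],[0,7.2,-21.2,-13,0,0,0],[0,7.2,-21.2,-15.5,0,0,0],[0,7.2,-21.2,-17.3,0,0,0],[0,7.2,-21.2,-18,0,0,0],[0,7.9,-21.2,-18,0,0,0],[0,8.6,-21.2,-18,0,0,0]]

```text
time_s: 13.18
tcp_pos: [0.7159, -0.1421, 0.0198]
tool_rot: [-3.141, 0.0, 1.568]
force: [-0.7, 0.1, -0.3]
gripper_width: -0.0004
finger_force: 0.6
```

Request:
jog_arm:
  commands:
    - [[0,0.1,0,0,0,0,0],[0,0.2,0,0,0,0,0]]

```text
time_s: 13.35
tcp_pos: [0.7172, -0.1414, 0.02]
tool_rot: [-3.14, 0.001, 1.57]
force: [-6.6, -4.2, 2.2]
gripper_width: 0.0004
finger_force: 3.5
```

Request:
jog_arm:
  commands:
    - [[0,0.1,0,0,0,0,0],[0,0.2,0,0,0,0,0]]

```text
time_s: 13.52
tcp_pos: [0.7179, -0.1413, 0.02]
tool_rot: [-3.137, 0.001, 1.57]
force: [-9.9, -3.2, 3.7]
gripper_width: -0.0002
finger_force: 5.1
```

Request:
jog_arm:
  commands:
    - [[0,0.1,0,0,0,0,0],[0,0.1,0,0,0,0,0]]

```text
time_s: 13.68
tcp_pos: [0.7182, -0.1412, 0.0199]
tool_rot: [-3.136, 0.0, 1.571]
force: [-10.8, -4.0, 5.4]
gripper_width: 0.0002
finger_force: 5.9
```

The stop is firm: force rises from 0 to 11 N at the same x = .718, so tin B is home. I let go, rise, and go to the +y side of the lever tab.

Request:
jog_arm:
  commands:
    - [[0,-0.5,0,0,0,0,0],[0,-1.2,0,0,0,0,0],[0,-1.8,0,0,0,0,0],[0,-1.8,0,2,0,0,0],[0,-1.8,0,6,0,0,0],[0,-1.8,0,10,0,0,0],[0,-3,1,14,0,0,0],[0,-5,4,17,0,0,0],[0,-7,8,18,0,0,0],[0,-8,12,18,0,0,0],[0,-8,16,18,0,0,0],[0,-8,20,18,0,0,0],[0,-8,24,18,0,0,0],[0,-7.5,28,18,0,0,0],[0,-6.6,32,18,0,0,0],[0,-6.6,35.5,18,0,0,0],[0,-6.6,37.5,17,0,0,0],[0,-6.6,37.5,14,0,0,0],[0,-6.6,37.5,11,0,0,0],[0,-6.6,37.5,11,0,0,0]]

```text
time_s: 15.35
tcp_pos: [0.6509, 0.2346, 0.1243]
tool_rot: [-3.133, 0.003, 1.572]
force: [-1.7, -1.5, -0.8]
gripper_width: 0.0001
finger_force: 0.0
```

```bash
python3 - <<'E'
from h import *
a=imaging.capture("side")[140:290,130:250];b=imaging.capture("scene")[130:280,260:380]
cv2.imwrite("pics/s7.png",cv2.resize(np.hstack([a,b])[:,:,::-1],None,fx=3.3,fy=3.3,interpolation=cv2.INTER_CUBIC))
E
```

```text
(no output)
```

View pics/s7.png

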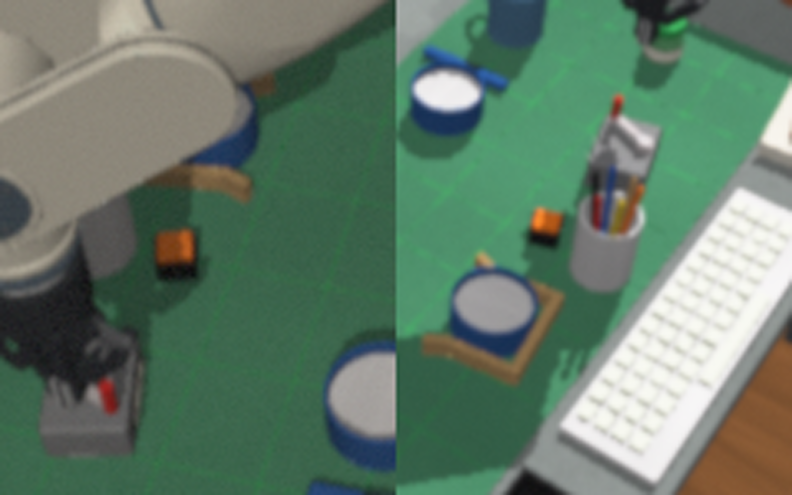

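The tin rests home in the dock with the gripper well away from it. The tip hangs on the +y side of the red tab (tab at side crop 107,395). I descend beside the tab and push along its arc.

Request:
jog_arm:
  commands:
    - [[0,0,0,-2,0,0,0],[0,0,0,-4.5,0,0,0],[0,0,0,-7,0,0,0],[0,0,0,-8.4,0,0,0],[0,0,0,-8.4,0,0,0],[0,0.2,-1.2,-8.4,0,0,0],[0,0.3,-2,-8.4,0,0,0],[0,0.3,-2.6,-8.4,0,0,0],[0,-0.2,-3.4,-8.4,0,0,0],[0,-0.6,-4.4,-8.4,0,0,0]]

```text
time_s: 16.28
tcp_pos: [0.6501, 0.1908, 0.0475]
tool_rot: [3.138, -0.001, 1.57]
force: [1.8, 3.1, 0.5]
gripper_width: 0.0001
finger_force: 1.5
```

Request:
jog_arm:
  commands:
    - [[0,-0.2,-0.8,0,0,0,0],[0,-0.3,-1.4,0,0,0,0],[0,-0.3,-2,0,0,0,0]]

```text
time_s: 16.53
tcp_pos: [0.6467, 0.1708, 0.0469]
tool_rot: [3.139, -0.001, 1.571]
force: [4.2, 4.9, 1.6]
gripper_width: -0.0
finger_force: 2.6
```

Contact is good and the lever is moving. I continue round to the stop.

Request:
jog_arm:
  commands:
    - [[0,0.1,-0.7,0,0,0,0],[0,0.3,-1.4,0,0,0,0],[0,0.6,-2.1,0,0,0,0],[0,0.9,-2.7,0,0,0,0]]

```text
time_s: 16.87
tcp_pos: [0.6575, 0.1457, 0.047]
tool_rot: [3.136, -0.003, 1.571]
force: [4.3, 12.5, -0.2]
gripper_width: -0.0002
finger_force: 5.2
```

Request:
jog_arm:
  commands:
    - [[0,0.2,-0.2,0,0,0,0],[0,0.3,-0.4,0,0,0,0]]

```text
time_s: 17.03
tcp_pos: [0.6582, 0.143, 0.0468]
tool_rot: [3.141, -0.005, 1.569]
force: [-2.0, 23.9, 4.9]
gripper_width: -0.0002
finger_force: 10.9
```

```bash
python3 - <<'E'
from h import *
a=imaging.capture("side")[200:290,120:220];b=imaging.capture("scene")[130:220,280:380]
cv2.imwrite("pics/s8.png",cv2.resize(np.hstack([a,b])[:,:,::-1],None,fx=4,fy=4,interpolation=cv2.INTER_CUBIC))
E
```

```text
(no output)
```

I have used all ten viewed pictures, so I check the tab numerically.

```bash
python3 - <<'E'
from h import *
from cell import manip
print(manip.get_obs()["force"].round(1),manip.get_obs()["tcp_pos"].round(4))
for a in(160,200,215,229): 
    r=np.radians(a);X=[.702+.055*np.cos(r),.172+.055*np.sin(r)]
    print(a,[proj(n,[*X,.075]).round(1).tolist() for n in("scene","side")])
for n in("scene","side"):
    im=imaging.capture(n);H,s,V=cv2.split(cv2.cvtColor(im,cv2.COLOR_RGB2HSV))
    for c in comps(((H<8)|(H>172))&(s>90)&(V>60),4):
        x=plane(n,c[2],.075)[0]
        if .6<x[0]<.76 and .05<x[1]<.25:print(n,c[1],c[2].round(1),x.round(4))
E
```

```text
[-1.8 18.2  5.2] [0.6581 0.1434 0.0469]
160 [[[326.5, 161.6]], [[162.1, 259.8]]]
200 [[[321.9, 166.7]], [[167.2, 247.9]]]
215 [[[321.8, 169.1]], [[166.5, 243.4]]]
229 [[[322.5, 171.4]], [[164.6, 239.7]]]
scene [321 168   4   8  21] [322.4 171.1] [0.6646 0.1316]
```

Tab measured at (.665,.132), which matches the 229° stop, with an 18 N push. I now let it spring back and withdraw the same way.

Request:
jog_arm:
  commands:
    - [[0,-0.8,0.8,0,0,0,0],[0,-1.2,2,0,0,0,0],[0,-1.4,3.5,0,0,0,0],[0,-1.2,5,0,0,0,0],[0,-0.6,7,0,0,0,0],[0,-0.3,9,0,0,0,0],[0,-0.3,10,0,0,0,0],[0,-0.3,10,3,0,0,0],[0,-0.3,10,7,0,0,0],[0,-0.3,10,11,0,0,0],[0,-0.3,10,14,0,0,0],[0,-3,10,16,0,0,0],[0,-6,10,16,0,0,0],[0,-9,10,16,0,0,0],[0,-12,10,16,0,0,0],[0,-15,10,16,0,0,0],[0,-15,10,16,0,0,0],[0,-15,10,16,0,0,0]]

```text
time_s: 18.73
tcp_pos: [0.5072, 0.2402, 0.2063]
tool_rot: [3.141, 0.0, 1.572]
force: [1.2, -0.0, -0.1]
gripper_width: -0.0002
finger_force: 0.0
```

```bash
python3 - <<'E'
from h import *
from cell import manip
o=manip.get_obs();print(o["time_s"],o["force"].round(1),o["tcp_pos"].round(4))
for n in("scene","side"):
    im,t=tins(n);print(n,t);H,s,V=cv2.split(cv2.cvtColor(im,cv2.COLOR_RGB2HSV))
    for c in comps(((H<8)|(H>172))&(s>90)&(V>60),4):
        x=plane(n,c[2],.075)[0]
        if .6<x[0]<.76 and .05<x[1]<.25:print(n,c[2].round(1),x.round(4))
    a=im.astype(int);b=np.load(f"pics/{n}0.npy").astype(int)
    for nm,X in dict(stamp=[.665,.005,.03],eraser=[.412,.004,.012],knife=[.42,.2,.015],mug=[.43,.305,.08],pot=[.74,.023,.08]).items():
        u,v=proj(n,X)[0].astype(int);print(nm,np.abs(a-b)[v-8:v+8,u-8:u+8].mean().round(1),end=" ")
E
```

```text
18.7333 [ 1.2 -0.  -0.1] [0.5072 0.2402 0.2063]
scene [([0.4632, 0.0905], 122), ([0.4654, -0.3239], 167), ([0.6964, -0.1677], 134)]
scene [326.4 161.3] [0.6494 0.1919]
stamp 0.7 eraser 19.1 knife 1.2 mug 33.0 pot 0.6 side [([0.4188, -0.2636], 103), ([0.4378, 0.1462], 417), ([0.4205, 0.2067], 265)]
side [162.5 259.5] [0.6496 0.1898]
stamp 34.7 eraser 7.2 knife 4.2 mug 4.3 pot 6.6
```

The lever is back at rest, with its tab at the same side pixel as at the start. The bystanders match the first pictures in at least one view, and the light tins are unmoved.

```bash
python3 -c "
from cell import workorder
print(workorder.sign_off())"
```

```text
the job is handed in; nothing more can be done
None
```

I found the heavy tin (tin_b, sliding at about 3–4 N, the only one I had to probe), slid it home against the dock's back stop, then swung the counter lever to its stop and let it spring back; the job was handed in at about 19 s.

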